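# Pack the whole brick specimens into the specimen tray

### The job

Pack the four whole brick specimens into the specimen tray: the long bar, the square slab, the wide disc and the slim core each go into the nest of their own shape and size, down on its floor inside the white outline, with the same face up as they now have. The broken pieces (a snapped bar and a slab with a corner missing) do not belong in the set: leave them lying where they are.

Things in the scene. Friction and masses are not known exactly. Their poses are not given: they have to be found in the camera images.
- bar: The whole bar. Pinkish brick with pale specks, loose, about 125 g: square-sawn bar 80 x 28 mm, 28 mm high, lying flat. Origin: centre of its underside; x along its length, z up. Any yaw.
- slab: The whole slab. Pinkish brick with pale specks, loose, about 140 g: square 52 x 52 mm, 26 mm high, all four corners sharp. Origin: centre of its underside; x and y along its sides, z up. Any yaw.
- disc: The wide disc. Pinkish brick with pale specks, loose, about 135 g: diameter 60 mm, 24 mm high, lying flat. Origin: centre of its underside; z up.
- core: The slim drill core. Pinkish brick with pale specks, loose, about 64 g: diameter 32 mm, 40 mm high, standing upright. Origin: centre of its underside; z up.
- broken_bar: The snapped bar, to be left alone. Pinkish brick with pale specks, loose, about 70 g: 48 x 28 mm, 28 mm high, one end (+x) jagged. Origin: centre of its underside; x along its length, z up.
- broken_slab: The slab with a broken corner, to be left alone. Pinkish brick with pale specks, loose, about 120 g: 52 x 52 mm, 26 mm high, with the +x +y corner missing (cut off 24 mm along either side). Origin: centre of the underside of the former square; z up.
- nest_bar: Nest of the long bar: rectangular outline, inside 100 mm along x by 48 mm along y. Black base 110 x 96 x 3 mm, raised white outline 4 mm thick, 6 mm high. Fixed; shares a 2 x 2 aluminium tray (244 x 216 mm, rim 12 mm high) with the other nests, in any corner; centres 114 mm apart along x, 100 mm along y. Origin: centre of the base's underside, 3 mm above the bench; pocket floor 3 mm above the origin. Axes along the tray's edges, z up.
- nest_slab: Nest of the slab: square outline, inside 72 x 72 mm. Black base 110 x 96 x 3 mm, raised white outline 4 mm thick, 6 mm high. Fixed; shares a 2 x 2 aluminium tray (244 x 216 mm, rim 12 mm high) with the other nests, in any corner; centres 114 mm apart along x, 100 mm along y. Origin: centre of the base's underside, 3 mm above the bench; pocket floor 3 mm above the origin. Axes along the tray's edges, z up.
- nest_disc: Nest of the wide disc: round outline, inside diameter 82 mm. Black base 110 x 96 x 3 mm, raised white outline 4 mm thick, 6 mm high. Fixed; shares a 2 x 2 aluminium tray (244 x 216 mm, rim 12 mm high) with the other nests, in any corner; centres 114 mm apart along x, 100 mm along y. Origin: centre of the base's underside, 3 mm above the bench; pocket floor 3 mm above the origin. Axes along the tray's edges, z up.
- nest_core: Nest of the slim core: small round outline, inside diameter 54 mm. Black base 110 x 96 x 3 mm, raised white outline 4 mm thick, 6 mm high. Fixed; shares a 2 x 2 aluminium tray (244 x 216 mm, rim 12 mm high) with the other nests, in any corner; centres 114 mm apart along x, 100 mm along y. Origin: centre of the base's underside, 3 mm above the bench; pocket floor 3 mm above the origin. Axes along the tray's edges, z up.
Not all that is in view belongs to the job. What is shaped like the disc but red or yellow is not meant.

How it is judged:
By the outcome, as a careful person would: the job done as asked, in the order asked, and still so for the second after the job is handed in, with the robot touching nothing.
It also fails if it takes over 112 s, if anything falls off the work surface, if the arm or the gripper's body presses on something with over 40 N, if the wrist force passes 120 N, or if a joint passes its speed limit or range.

### The arm

A 6-joint arm with a two-finger parallel gripper is mounted at the origin on the work surface. World frame = base frame: x ahead of the robot, y to its left, z up, the work surface at z = 0. Lengths are in m, angles in degrees, forces in N, time in s.
With the tool pointing down it reaches from about 0.25 to 0.725 m from the base axis. Payload 9.7 kg.
Tool frame: the origin (TCP) lies on the centre line of the jaws, within the pads' length; the fingertips stand 14 mm ahead of it and the grasp point (between the pads) lies 5 mm behind it; z points along the fingers, y is the line along which they close (so a half turn about z gives the same grasp; the last joint's range is limited). The gripper opens to 85 mm and grips with 20 to 120 N. Pads are 22 mm wide; open, the fingers measure 114 mm over their backs; the gripper's body (76 mm by 85 mm) begins 54 mm behind the grasp point. The pads swing forward as they close: fully open they stand 13 mm farther back than shut.
Start: joints at [-73.51, 4.979, 10.078, 95.1, 0, 90], TCP at [0.156, -0.527, 0.245] pointing down, gripper open.
Joint ranges: [-179.16, 179.16], [-48.56, 103.87], [-65.8, 70.77], [-126.05, 130.52], [-82.76, 87.17], [-180, 180]. Speed limits (degrees/s): [127.2, 127.2, 147.25, 180, 180, 180].

### API

Orientations are given as [roll, pitch, yaw] about the fixed x, y, z axes, in that order (R = Rz(yaw) Ry(pitch) Rx(roll)).
In Python, from workcell import bot, camera, get_calibration, ticket gives the robot as it stands. The module is installed in compiled form; this text tells all that it offers.
- The arm moves only by the tool send_rows, never from a script. Its arguments are lists of equal length, an entry for each row: "linear": the shift along the tool's x, y, z in m, a list of three; "twist": the turn, a rotation vector about the tool's x, y, z in units of 10 degrees (1.0 is 10 degrees), a list of three; "gripper": the opening in per cent of the stroke, from 0 (shut) to 100 (fully open). In form: {"linear": [[x, y, z], ...], "twist": [[wx, wy, wz], ...], "gripper": [gripper, ...]}. A call has 1 to 8 rows; each row shifts and turns the commanded pose from where the row before left it, along the tool's axes as they then stand; what a row does not reach is not made up. A row lasts 1/8 s, in which the tool goes at most 62.5 mm and 10.7 degrees, less where a joint would pass 70% of its speed; a pose out of reach is approached as far as the arm can. A call with a gripper value outside its range is refused whole. The fingers move at their own pace and stop on an object; "grip_force" is the grip in N (left out, the last holds). Time passes only in rows, so rows that do not move let the fingers close. It gives the time, the measured TCP pose, the force, the opening and the grip force at its end, in the units of the state.
- bot.get_obs(): the state, without advancing time (a new reading comes with each control period).
- camera(name): name is "side" or "top" or "wrist"; returns the picture (400x640x3 uint8, red, green, blue); there is no depth.
- get_calibration(name): a dict with "fx", "fy", "cx", "cy" (pixels), "origin" and "orientation" of the camera in the world; the wrist camera has in their place "hand_eye" (4x4, takes a point from camera to tool coordinates, whose origin is the TCP and whose axes are the flange's). Camera axes: x right, y down, z forward; pixel columns grow to the right and rows downward; lengths in m; the calibration is good to about 2 mm. A picture is of the moment at which its call begins: read the wrist's pose just before it. get_calibration takes no time and is no camera call.
- ticket.job_done(): hands the job in; it is judged then, once.
The state is a dict: "time": time; "q": joint angles; "qd": joint speeds; "joint_efforts": joint torques, N m; "ee_pos": TCP position; "tcp_rot": TCP orientation; "wrist_force": force on the tool from outside, world axes, zero at the start; "torque": the same for the moment, N m; "opening": finger opening in m; "grasp_force": force on a finger pad.
Only numpy, scipy, OpenCV 4.12 (cv2) and the standard library are available. Lean on these libraries where they do the work, as an engineer would, in place of code of your own. Each camera call takes 0.05 s, during which the arm holds its last target. There are 200 camera calls.

## Working session

There is one attempt and no reset: what is moved stays moved. The work goes in short steps, Python scripts to look and compute and a tool call to move; the robot and the scene stay as the last step left them, time stands still between calls to the robot, and variables do not carry over. Pictures are saved under pics/ and viewed, at most 14 in all, crops included, and the job is handed in when it is done.

Besides the shell and the picture viewer there is one more tool, called after "Request:" as name(argument=value, ...) on one line, values as JSON. send_rows: Moves the arm, as the interface text tells. Its arguments: {"type":"object","properties":{"linear":{"type":"array"},"twist":{"type":"array"},"gripper":{"type":"array"},"grip_force":{"type":"number"}},"required":["linear","twist","gripper"]}

```bash
mkdir -p pics
python3 - <<'E'
from workcell import bot,camera,get_calibration
import cv2
o=bot.get_obs();print(o)
for n in("top","side"):
    im=camera(n);cv2.imwrite(f"pics/{n}0.png",im[:,:,::-1]);print(n,get_calibration(n))
print(get_calibration("wrist"))
E
```

```text
{'time': 0.0, 'q': array([-7.35107950e+01,  5.01252266e+00,  1.00346863e+01,  9.51018247e+01,
        1.15561326e-03,  8.99982514e+01]), 'qd': array([-0.02677654,  0.07905892,  0.02602283, -0.09686439, -0.02875242,
       -0.0757818 ]), 'joint_efforts': array([-1.48593572e-03, -5.20389104e+01,  4.64805079e+01,  1.62099773e-02,
       -1.54245777e-05, -1.29853274e-05]), 'ee_pos': array([ 0.15605081, -0.52716416,  0.24457151]), 'tcp_rot': array([-1.79920339e+02, -1.15804325e-03,  1.64909519e+01]), 'wrist_force': array([ 0.31698582,  0.10903196, -0.08349678]), 'torque': array([-0.02470492,  0.02118288,  0.01926157]), 'grasp_force': 0.0, 'opening': 0.08522773511440092}
top {'fx': 385.42062782148105, 'fy': 385.42062782148105, 'cx': 311.2763602855995, 'cy': 203.07035247700418, 'origin': array([ 0.31930308, -0.00679278,  0.98156727]), 'orientation': array([-172.2920357 ,   -1.44105885,  -89.02076277])}
side {'fx': 408.32825941618216, 'fy': 408.32825941618216, 'cx': 319.6157661425986, 'cy': 198.1411359624269, 'origin': array([ 0.39486288, -0.73161896,  0.79818582]), 'orientation': array([-136.38143933,   -0.4914951 ,   -3.77637014])}
{'fx': 349.23237205775615, 'fy': 349.23237205775615, 'cx': 317.0052381842297, 'cy': 196.72504206648512, 'hand_eye': array([[ 1.24682758e-04, -9.47580400e-01, -3.19517401e-01,
         8.12680477e-02],
       [ 9.99999898e-01, -2.03092974e-05,  4.50452580e-04,
         6.33231261e-04],
       [-4.33329210e-04, -3.19517424e-01,  9.47580302e-01,
        -1.28441993e-01],
       [ 0.00000000e+00,  0.00000000e+00,  0.00000000e+00,
         1.00000000e+00]])}
```

View pics/top0.png

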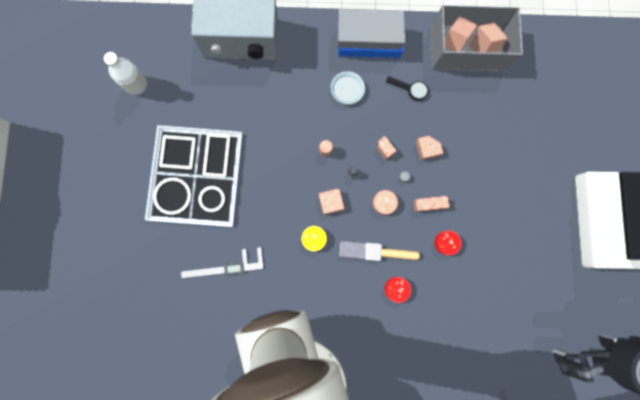

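The top view shows the brick pieces: core (326,148), slab (331,202), disc (385,203), bar (432,204). The likely broken ones are the short bar (387,147) and the cut slab (430,148). The red and yellow discs are distractors. The tray is at (195,177), with nests slab (178,153), bar (217,156), disc (172,196) and core (211,199). Next I'll measure these and check an enlarged crop.

```bash
cat > h.py <<'E'
import numpy as np,cv2
from scipy.spatial.transform import Rotation as R
from workcell import bot,camera,get_calibration
def pose(n,obs=None):
    c=get_calibration(n)
    if n!="wrist": return c,R.from_euler('xyz',c['orientation'],degrees=True).as_matrix(),np.array(c['origin'])
    Rt=R.from_euler('xyz',obs['tcp_rot'],degrees=True).as_matrix();H=c['hand_eye']
    return c,Rt@H[:3,:3],obs['ee_pos']+Rt@H[:3,3]
def plane(P,uv,z):
    c,M,o=P;uv=np.asarray(uv,float).reshape(-1,2)
    d=np.c_[(uv[:,0]-c['cx'])/c['fx'],(uv[:,1]-c['cy'])/c['fy'],np.ones(len(uv))]@M.T
    return (o+d*((z-o[2])/d[:,2])[:,None])[:,:2]
def brick(im):
    h=cv2.cvtColor(im,cv2.COLOR_RGB2HSV)
    m=(((h[...,0]<16)|(h[...,0]>172))&(h[...,1]>50)&(h[...,1]<190)&(h[...,2]>90)).astype(np.uint8)*255
    return cv2.morphologyEx(m,cv2.MORPH_CLOSE,np.ones((3,3)))
def blobs(m,amin=60):
    return [c for c in cv2.findContours(m,cv2.RETR_EXTERNAL,cv2.CHAIN_APPROX_NONE)[0] if cv2.contourArea(c)>amin]
def rect(P,c,z):
    p=plane(P,c.reshape(-1,2),z);(x,y),(w,h),a=cv2.minAreaRect((p*1000).astype(np.float32))
    return x,y,w,h,a
E
python3 - <<'E'
from h import *
im=cv2.imread("pics/top0.png")[:,:,::-1].copy();P=pose("top")
for c in blobs(brick(im)):
    x,y,w,h=cv2.boundingRect(c)
    if 110<y<240: print("px",x+w//2,y+h//2,"rect mm",np.round(rect(P,c,.026),1))
h=cv2.cvtColor(im,cv2.COLOR_RGB2HSV);m=((h[...,2]>225)&(h[...,1]<40)).astype(np.uint8)*255
m[:, :140]=0;m[:,250:]=0;m[:120]=0;m[235:]=0
cs,hi=cv2.findContours(m,cv2.RETR_CCOMP,cv2.CHAIN_APPROX_NONE)
for c in cs:
    if cv2.contourArea(c)>200: print("nest px",c.mean((0,1)).round(),np.round(rect(P,c,.012),1))
cv2.imwrite("pics/crop.png",cv2.resize(im[120:260,130:460],None,fx=2.4,fy=2.4,interpolation=cv2.INTER_CUBIC)[:,:,::-1])
E
```

```text
px 448 243 rect mm [ 357.1 -369.7   67.9   62.5   88.5]
px 431 203 rect mm [ 454.3 -330.7   31.    87.9    6.9]
px 385 202 rect mm [ 455.1 -214.7   58.3   61.8   45.3]
px 331 201 rect mm [455.1 -78.1  54.7  55.   14.7]
px 326 148 rect mm [593.1 -62.5  39.5  28.2   0.8]
px 386 147 rect mm [ 597.5 -215.5   49.9   36.4   36.3]
px 429 147 rect mm [ 603.  -329.3   56.    60.7   15.8]
nest px [211. 198.] [457.5 224.6  58.8  60.7   1.2]
nest px [211. 199.] [457.5 224.7  53.6  55.6   1.2]
nest px [171. 196.] [462.7 324.6  91.5  89.1  46.7]
nest px [171. 196.] [463.2 324.1  84.7  82.6   3.4]
nest px [177. 152.] [576.9 318.1  81.7  81.6  86.8]
nest px [177. 152.] [576.9 318.   75.5  75.5  86.9]
nest px [194. 176.] [517.1 271.5 217.6 245.8  86.9]
nest px [216. 155.] [571.2 218.2  51.3 103.2  86.5]
nest px [197. 174.] [519.1 272.8 210.8 234.7  86.8]
```

View pics/crop.png

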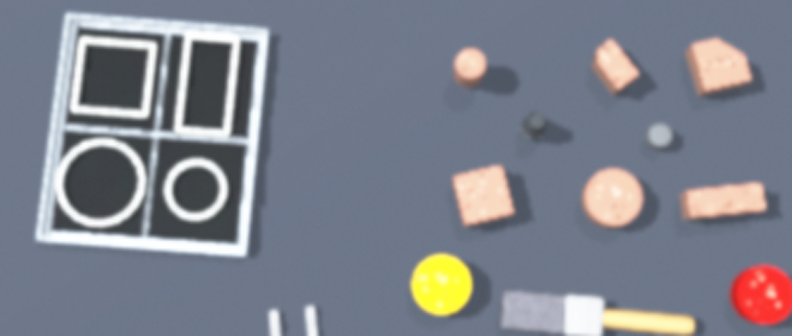

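The crop confirms the choice:
- **Bar:** the long one at (432,204) measures about 88 x 31 mm, so it is whole. The 50 mm piece at (387,147) is the snapped one.
- **Slab:** (331,202) has four sharp corners. (430,148) has a cut corner.
- **Disc:** (385,203) is brick coloured.
- **Core:** (326,148).

The nest spacings come out at 114 and 100 mm with tray yaw -3.2°, so they are consistent. I'll go to the bar first.

Request:
send_rows(linear=[[0.0488,-0.0148,0],[0.0488,-0.0148,0],[0.0488,-0.0148,0],[0.0488,-0.0148,0],[0.0488,-0.0148,0],[0.0488,-0.0148,0],[0.0488,-0.0148,0],[0,0,0]], twist=[[0,0,0],[0,0,0],[0,0,0],[0,0,0],[0,0,0],[0,0,0],[0,0,0],[0,0,-1]], gripper=[100,100,100,100,100,100,100,100], grip_force=40)

```text
time: 1.1
ee_pos: [0.4565, -0.3289, 0.2443]
tcp_rot: [-179.9, 0.0, 26.8]
wrist_force: [-0.3, -0.9, -0.2]
opening: 0.0855
grasp_force: 0.0
```

Request:
send_rows(linear=[[0,0,0],[0,0,0],[0,0,0],[0,0,0],[0,0,0],[0,0,0],[0,0,0],[0,0,0]], twist=[[0,0,-1],[0,0,-1],[0,0,-1],[0,0,-1],[0,0,-1],[0,0,-1],[0,0,-1],[0,0,0]], gripper=[100,100,100,100,100,100,100,100])

```text
time: 2.1
ee_pos: [0.4542, -0.331, 0.2449]
tcp_rot: [-180.0, -0.0, 96.4]
wrist_force: [-1.2, 0.1, 0.1]
opening: 0.0855
grasp_force: 0.0
```

```bash
cat >> h.py <<'E'
def go(x,y,z=None,yaw=None):
    "print tool-frame delta to a target (mm, deg)"
    o=bot.get_obs();Rt=R.from_euler('xyz',o['tcp_rot'],degrees=True).as_matrix()
    p=o['ee_pos']*1000;d=np.array([x,y,p[2] if z is None else z])-p
    print("pos",p.round(1),"rot",o['tcp_rot'].round(1),"q1,q6",o['q'][[0,5]].round(1),"shift",(Rt.T@d).round(1),"twist",0 if yaw is None else round(((o['tcp_rot'][2]-yaw+90)%180-90)/10,2),"t",round(o['time'],2))
def look(name,z,amin=300):
    o=bot.get_obs();im=camera("wrist");P=pose("wrist",o);cv2.imwrite(f"pics/{name}.png",im[:,:,::-1])
    for c in blobs(brick(im),amin):
        x,y,w,h=cv2.boundingRect(c);print("px",x+w//2,y+h//2,"rect mm",np.round(rect(P,c,z),1))
    return im,P
E
python3 - <<'E'
from h import *
look("w1",.028);go(454,-331)
E
```

```text
px 222 190 rect mm [ 358.7 -370.2   67.    59.    51.3]
px 457 179 rect mm [ 598.2 -331.2   58.    57.7   15.1]
px 317 164 rect mm [ 453.5 -332.7   28.2   82.9    7. ]
px 481 65 rect mm [ 593.5 -219.9   55.1   31.3   36.7]
px 103 47 rect mm [ 246.7 -246.7   59.3   69.2   83.4]
px 333 42 rect mm [ 455.  -217.4   58.2   57.5    6.4]
pos [ 454.2 -331.   245. ] rot [-180.    -0.    96.3] q1,q6 [-36.1  47.6] shift [ 0.1 -0.2  0. ] twist 0 t 2.15
```

View pics/w1.png

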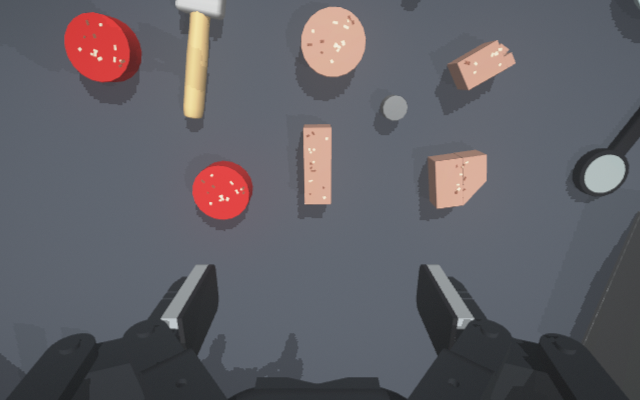

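The wrist view shows the bar at (317,164) under the gripper line, both fingertips at about row 265 and the neighbours clear. The bar centre works out at about (453.5, -334), yaw 97. The open fingertips sit about 3 mm ahead of the TCP.

Request:
send_rows(linear=[[-0.003,-0.001,0.04],[0,0,0.05],[0,0,0.05],[0,0,0.045],[0,0,0.025],[0,0,0.011],[0,0,0],[0,0,0]], twist=[[0,0,-0.06],[0,0,0],[0,0,0],[0,0,0],[0,0,0],[0,0,0],[0,0,0],[0,0,0]], gripper=[100,100,100,100,100,100,100,0])

```text
time: 3.15
ee_pos: [0.4543, -0.3347, 0.0257]
tcp_rot: [179.9, 0.1, 97.0]
wrist_force: [0.3, -0.2, 1.0]
opening: 0.0698
grasp_force: 0.0
```

Request:
send_rows(linear=[[0,0,0],[0,0,0],[0,0,0],[0,0,0],[0,0,0],[0,0,0]], twist=[[0,0,0],[0,0,0],[0,0,0],[0,0,0],[0,0,0],[0,0,0]], gripper=[0,0,0,0,0,0])

```text
time: 3.9
ee_pos: [0.4539, -0.3345, 0.0251]
tcp_rot: [180.0, 0.0, 97.1]
wrist_force: [0.1, 0.3, 5.1]
opening: 0.0263
grasp_force: 41.3
```

Request:
send_rows(linear=[[0,0,-0.025],[0,0,-0.04],[0,0,-0.04],[0.0485,0.0168,0],[0.0485,0.0168,0],[0.0485,0.0168,0],[0.0485,0.0168,0],[0.0485,0.0168,0]], twist=[[0,0,0],[0,0,0],[0,0,0],[0,0,0],[0,0,0],[0,0,0],[0,0,0],[0,0,0]], gripper=[0,0,0,0,0,0,0,0])

```text
time: 4.9
ee_pos: [0.507, -0.0815, 0.129]
tcp_rot: [-180.0, -0.0, 97.1]
wrist_force: [1.2, 0.1, -1.3]
opening: 0.0271
grasp_force: 40.5
```

Request:
send_rows(linear=[[0.0485,0.0168,0],[0.0485,0.0168,0],[0.0485,0.0168,0],[0.0485,0.0168,0],[0.0485,0.0168,0],[0.0485,0.0168,0],[0,0,0],[0,0,0]], twist=[[0,0,0],[0,0,0],[0,0,0],[0,0,0],[0,0,0],[0,0,0],[0,0,-1],[0,0,-1]], gripper=[0,0,0,0,0,0,0,0])

```text
time: 5.9
ee_pos: [0.5708, 0.2189, 0.1284]
tcp_rot: [-179.9, -0.0, 117.5]
wrist_force: [0.1, -1.2, -2.1]
opening: 0.0268
grasp_force: 40.5
```

Request:
send_rows(linear=[[0,0,0],[0,0,0],[0,0,0],[0,0,0],[0,0,0],[0,0,0],[0,0,0],[0,0,0]], twist=[[0,0,-1],[0,0,-1],[0,0,-1],[0,0,-1],[0,0,-1],[0,0,-0.97],[0,0,0],[0,0,0]], gripper=[0,0,0,0,0,0,0,0])

```text
time: 6.9
ee_pos: [0.571, 0.218, 0.129]
tcp_rot: [-180.0, -0.0, 176.6]
wrist_force: [-0.1, 0.1, -2.1]
opening: 0.0273
grasp_force: 40.5
```

```bash
cat >> h.py <<'E'
def nests(im,P,z=.012):
    h=cv2.cvtColor(im,cv2.COLOR_RGB2HSV);m=((h[...,2]>200)&(h[...,1]<40)).astype(np.uint8)*255
    for c in cv2.findContours(m,cv2.RETR_CCOMP,cv2.CHAIN_APPROX_NONE)[0]:
        if cv2.contourArea(c)>1500: print("nest px",c.mean((0,1)).round(),np.round(rect(P,c,z),1))
E
python3 - <<'E'
from h import *
im,P=look("w2",.14);nests(im,P);go(571,218,None,-3.2)
E
```

```text
px 318 269 rect mm [560.5 217.8  26.   80.7  86.5]
nest px [451. 192.] [575.7 315.9  80.3  79.4  86.6]
nest px [451. 192.] [575.8 315.9  73.2  72.4  86.6]
nest px [319. 126.] [535.8 262.3 194.6 184.   86.7]
pos [571.1 218.  129.1] rot [-180.    -0.   176.6] q1,q6 [20.9 24.3] shift [ 0.1 -0.   0. ] twist -0.02 t 6.95
```

View pics/w2.png

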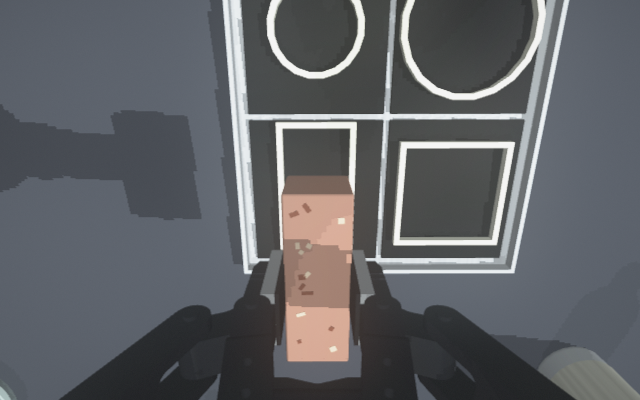

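Wrist view: the bar is held squarely above its nest, with its outline corners near (278,125) and (355,125). The slab nest at (451,192) gives (576,316), which agrees with the top view. Lowering now.

Request:
send_rows(linear=[[0,0,0.035],[0,0,0.035],[0,0,0.015],[0,0,0.008],[0,0,0.004],[0,0,0],[0,0,0],[0,0,0]], twist=[[0,0,0],[0,0,0],[0,0,0],[0,0,0],[0,0,0],[0,0,0],[0,0,0],[0,0,0]], gripper=[0,0,0,0,0,0,0,60])

```text
time: 7.95
ee_pos: [0.5715, 0.2182, 0.033]
tcp_rot: [180.0, 0.1, 176.8]
wrist_force: [-0.4, 0.6, -0.4]
opening: 0.044
grasp_force: 0.0
```

Request:
send_rows(linear=[[0,0,0],[0,0,0],[0,0,-0.02],[0,0,-0.05],[0,0,-0.05],[0,0,-0.05],[0,0,0],[0,0,0]], twist=[[0,0,0],[0,0,0],[0,0,0],[0,0,0],[0,0,0],[0,0,0],[0,0,0],[0,0,0]], gripper=[60,60,60,60,60,60,100,100])

```text
time: 8.95
ee_pos: [0.5712, 0.2181, 0.203]
tcp_rot: [180.0, 0.1, 176.8]
wrist_force: [0.6, -0.4, 0.5]
opening: 0.0844
grasp_force: 0.0
```

Run:
```python
from h import *
im,P=look("w3",.034);nests(im,P);go(455.1,-217,150,-3.2)
```

```text
px 28 211 rect mm [587.1 -52.6  30.6  64.9  22.2]
px 317 173 rect mm [568.  217.4  28.2  82.7  87.1]
nest px [ 28. 344.] [ 747.1 -118.8   49.4   65.4   41.2]
nest px [422. 168.] [575.6 315.9  80.6  79.3  86.8]
nest px [422. 169.] [575.9 315.8  73.2  72.6  86.8]
nest px [316.  37.] [457.4 222.7  62.2  59.1  86.8]
nest px [316.  38.] [456.5 223.   54.5  54.4  86.8]
nest px [380. 145.] [534.4 268.3 216.2 207.8  86.8]
nest px [316. 167.] [570.  215.9  49.9 100.6  86.7]
nest px [316. 155.] [568.5 215.6  98.8 109.8  86.8]
pos [570.9 217.9 202. ] rot [-180.    -0.   176.8] q1,q6 [20.9 24.1] shift [  91.2 -440.7   52.2] twist -0.0 t 9.0
```

View pics/w3.png

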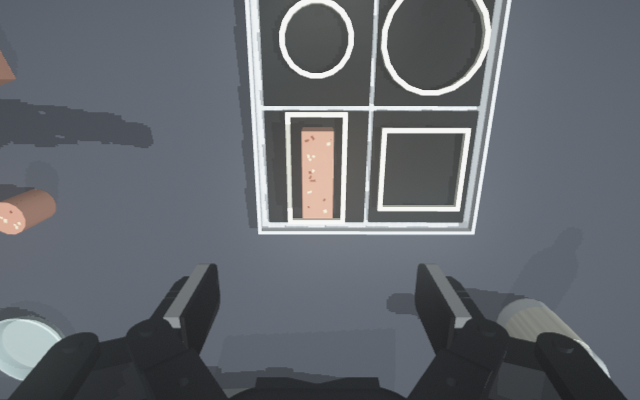

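The bar lies inside the white outline of its nest at (317,173), centred within about 2 mm. Next is the core.

Request:
send_rows(linear=[[-0.006,-0.046,0],[-0.006,-0.046,0],[-0.006,-0.046,0],[-0.006,-0.046,0],[-0.006,-0.046,0],[-0.006,-0.046,0],[0,0,0],[0,0,0]], twist=[[0,0,0],[0,0,0],[0,0,0],[0,0,0],[0,0,0],[0,0,0],[0,0,0],[0,0,0]], gripper=[100,100,100,100,100,100,100,100])

```text
time: 10.0
ee_pos: [0.5912, -0.0594, 0.2013]
tcp_rot: [180.0, -0.1, 176.8]
wrist_force: [-0.0, 1.1, -0.0]
opening: 0.0853
grasp_force: 0.0
```

Run:
```python
from h import *
im,P=look("w4",.040);go(591,-60)
```

```text
px 39 198 rect mm [ 596.3 -311.5   49.4   68.8   14.4]
px 146 190 rect mm [ 591.  -206.6   46.6   39.4   36.4]
px 313 177 rect mm [587.9 -62.6  31.2  37.9  70.3]
px 617 135 rect mm [569.6 189.7  86.9  35.9  13.1]
px 285 27 rect mm [463.6 -76.7  40.6  49.6  14.4]
px 116 31 rect mm [ 465.8 -204.4   65.2   42.7   86.8]
pos [591.3 -58.9 201.6] rot [ 1.800e+02 -1.000e-01  1.768e+02] q1,q6 [-5.7 -2.5] shift [ 0.2 -1.1  0. ] twist 0 t 10.05
```

View pics/w4.png

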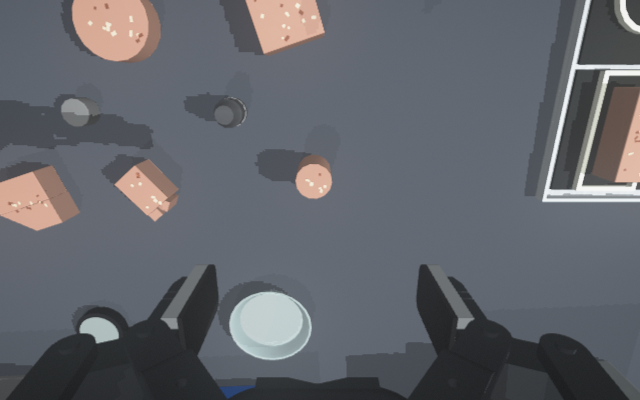

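The wrist view shows the core standing upright, with its top face at (314,181), giving a centre of about (591, -62.5). The dark peg at (230,112) is clear of the fingers.

Request:
send_rows(linear=[[0,-0.0035,0.03],[0,0,0.05],[0,0,0.045],[0,0,0.03],[0,0,0.015],[0,0,0.005],[0,0,0],[0,0,0]], twist=[[0,0,0],[0,0,0],[0,0,0],[0,0,0],[0,0,0],[0,0,0],[0,0,0],[0,0,0]], gripper=[100,100,100,100,100,100,100,0])

```text
time: 11.05
ee_pos: [0.5922, -0.063, 0.0286]
tcp_rot: [-180.0, 0.1, 176.8]
wrist_force: [-0.0, -0.0, -0.2]
opening: 0.0698
grasp_force: 0.0
```

Request:
send_rows(linear=[[0,0,0],[0,0,0],[0,0,0],[0,0,0],[0,0,0],[0,0,-0.03],[0,0,-0.04],[0,0,-0.04]], twist=[[0,0,0],[0,0,0],[0,0,0],[0,0,0],[0,0,0],[0,0,0],[0,0,0],[0,0,0]], gripper=[0,0,0,0,0,0,0,0])

```text
time: 12.05
ee_pos: [0.591, -0.063, 0.1379]
tcp_rot: [180.0, -0.1, 176.8]
wrist_force: [0.9, -0.5, -1.3]
opening: 0.0306
grasp_force: 39.7
```

Run:
```python
from h import *
o=bot.get_obs();print(o['opening'],o['grasp_force']);go(457,223.5)
```

```text
0.03060419178791986 39.72473323345184
pos [591.  -63.  137.9] rot [ 1.800e+02 -1.000e-01  1.768e+02] q1,q6 [-6.1 -2.9] shift [1.499e+02 2.785e+02 2.000e-01] twist 0 t 12.05
```

Request:
send_rows(linear=[[0.0214,0.0398,0],[0.0214,0.0398,0],[0.0214,0.0398,0],[0.0214,0.0398,0],[0.0214,0.0398,0],[0.0214,0.0398,0],[0.0214,0.0398,0],[0,0,0]], twist=[[0,0,0],[0,0,0],[0,0,0],[0,0,0],[0,0,0],[0,0,0],[0,0,0],[0,0,0]], gripper=[0,0,0,0,0,0,0,0])

```text
time: 13.05
ee_pos: [0.4561, 0.2256, 0.1369]
tcp_rot: [180.0, -0.0, 177.0]
wrist_force: [-0.2, -0.5, -0.7]
opening: 0.0309
grasp_force: 39.9
```

Request:
send_rows(linear=[[0,0,0.02],[0,0,0.04],[0,0,0.025],[0,0,0.01],[0,0,0.006],[0,0,0.002],[0,0,0],[0,0,0]], twist=[[0,0,0],[0,0,0],[0,0,0],[0,0,0],[0,0,0],[0,0,0],[0,0,0],[0,0,0]], gripper=[0,0,0,0,0,0,0,0])

```text
time: 14.05
ee_pos: [0.4578, 0.2237, 0.0349]
tcp_rot: [180.0, 0.1, 176.8]
wrist_force: [0.3, 0.9, -1.4]
opening: 0.0305
grasp_force: 39.9
```

Request:
send_rows(linear=[[0,0,0.0015],[0,0,0],[0,0,0],[0,0,0],[0,0,0],[0,0,-0.03],[0,0,-0.05],[0,0,-0.05]], twist=[[0,0,0],[0,0,0],[0,0,0],[0,0,0],[0,0,0],[0,0,0],[0,0,0],[0,0,0]], gripper=[0,0,60,60,60,60,60,60])

```text
time: 15.05
ee_pos: [0.4572, 0.2234, 0.164]
tcp_rot: [-180.0, -0.0, 176.8]
wrist_force: [0.7, 0.8, 0.1]
opening: 0.0512
grasp_force: 0.0
```

Request:
send_rows(linear=[[0,0,-0.03],[0,0,0]], twist=[[0,0,0],[0,0,0]], gripper=[100,100])

```text
time: 15.3
ee_pos: [0.4584, 0.224, 0.1953]
tcp_rot: [179.9, 0.2, 176.8]
wrist_force: [0.2, 0.7, -0.1]
opening: 0.0843
grasp_force: 0.0
```

Run:
```python
from h import *
im,P=look("w5",.046);nests(im,P);go(460,-76,200,14.7)
```

```text
px 318 283 rect mm [555.  218.5  26.9  87.1  86.1]
px 316 177 rect mm [452.9 222.8  31.5  37.6  86.8]
px 20 183 rect mm [443.6 -34.3  47.   40.4  14. ]
nest px [316. 170.] [456.2 223.4  60.9  60.6  86.8]
nest px [316. 170.] [456.1 223.   54.8  54.8  41.5]
nest px [392. 216.] [515.9 269.4 216.2 243.6  86.7]
nest px [316. 264.] [565.2 216.6  98.1 110.5  86.7]
nest px [425. 169.] [462.1 322.5  82.8  82.6  50.9]
nest px [316. 165.] [454.5 222.8  97.5 109.2  86.8]
pos [457.9 223.7 193.3] rot [1.800e+02 1.000e-01 1.768e+02] q1,q6 [26.  29.3] shift [ -18.9 -299.1   -6.9] twist -1.79 t 15.35
```

View pics/w5.png

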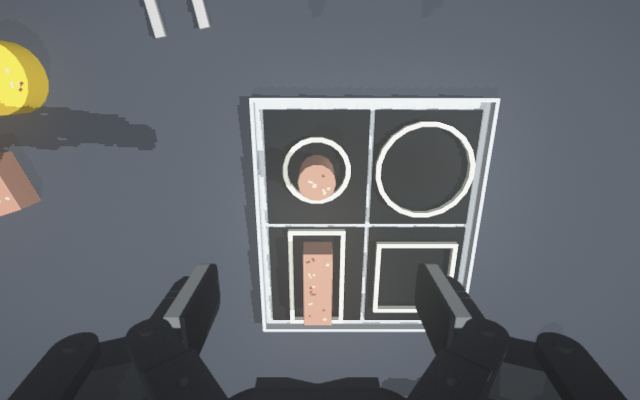

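The core is upright inside its nest, with its top at (317,181) inside the ring centred at (316,170). The disc nest measures (462, 322.5). Next is the slab.

Request:
send_rows(linear=[[-0.002,-0.043,0],[-0.002,-0.043,0],[-0.002,-0.043,0],[-0.002,-0.043,0],[-0.002,-0.043,0],[-0.002,-0.043,0],[-0.002,-0.043,0],[0,0,0]], twist=[[0,0,0],[0,0,0],[0,0,0],[0,0,0],[0,0,0],[0,0,0],[0,0,0],[0,0,-0.9]], gripper=[100,100,100,100,100,100,100,100])

```text
time: 16.35
ee_pos: [0.4538, -0.08, 0.1909]
tcp_rot: [180.0, -0.1, -174.2]
wrist_force: [-0.4, -0.3, 0.4]
opening: 0.0855
grasp_force: 0.0
```

Request:
send_rows(linear=[[0,0,0],[0,0,0],[0,0,0]], twist=[[0,0,-0.9],[0,0,0],[0,0,0]], gripper=[100,100,100])

```text
time: 16.73
ee_pos: [0.4543, -0.0777, 0.192]
tcp_rot: [180.0, -0.1, -165.4]
wrist_force: [0.6, 0.7, 0.3]
opening: 0.0855
grasp_force: 0.0
```

Run:
```python
from h import *
im,P=look("w6",.026);go(455.1,-78.1,18,14.7)
```

```text
px 571 327 rect mm [539.6 213.6  55.8  36.4  85.3]
px 142 277 rect mm [ 590.9 -214.3   53.7   45.6   37.1]
px 616 262 rect mm [457.5 222.1  68.3  31.2  72.4]
px 34 254 rect mm [ 594.  -321.7   61.    64.6   14.6]
px 316 176 rect mm [452.  -80.2  55.   52.   14.6]
px 163 138 rect mm [ 451.7 -213.    58.5   66.1   40.6]
pos [454.4 -77.6 192.2] rot [ 180.    -0.  -165.4] q1,q6 [ -9.7 -24.3] shift [ -0.7  -0.7 174.2] twist -0.01 t 16.77
```

View pics/w6.png

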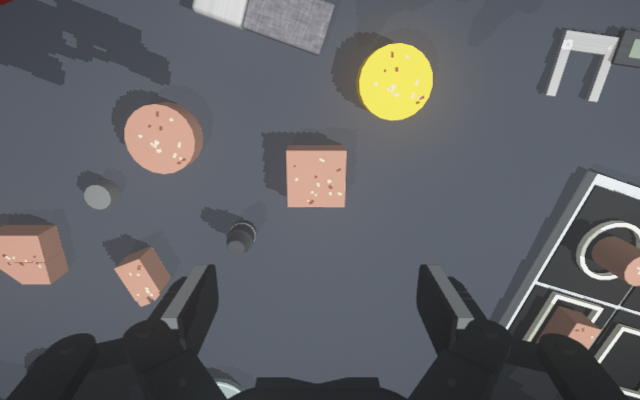

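Wrist view: the slab with four sharp corners is at (316,178), giving a centre of about (453.5, -79.8), yaw 14.6. The peg at (240,237) is clear of the finger line. Grasping it now.

Request:
send_rows(linear=[[0.0015,-0.002,0.03],[0,0,0.05],[0,0,0.045],[0,0,0.028],[0,0,0.015],[0,0,0.005],[0,0,0],[0,0,0]], twist=[[0,0,0],[0,0,0],[0,0,0],[0,0,0],[0,0,0],[0,0,0],[0,0,0],[0,0,0]], gripper=[100,100,100,100,100,100,100,0])

```text
time: 17.77
ee_pos: [0.4544, -0.0802, 0.0209]
tcp_rot: [-180.0, 0.1, -165.2]
wrist_force: [0.3, 0.3, 0.5]
opening: 0.0694
grasp_force: 0.0
```

Request:
send_rows(linear=[[0,0,0],[0,0,0],[0,0,0],[0,0,0],[0,0,0],[0,0,-0.03],[0,0,-0.04],[0,0,-0.04]], twist=[[0,0,0],[0,0,0],[0,0,0],[0,0,0],[0,0,0],[0,0,0],[0,0,0],[0,0,0]], gripper=[0,0,0,0,0,0,0,0])

```text
time: 18.77
ee_pos: [0.4534, -0.0801, 0.1308]
tcp_rot: [180.0, -0.0, -165.2]
wrist_force: [0.3, -0.2, -2.5]
opening: 0.0512
grasp_force: 42.5
```

Request:
send_rows(linear=[[0,0,0],[0,0,0],[0,0,0]], twist=[[0,0,0.9],[0,0,0.88],[0,0,0]], gripper=[0,0,0])

```text
time: 19.15
ee_pos: [0.4536, -0.0801, 0.1297]
tcp_rot: [180.0, -0.0, 177.0]
wrist_force: [-0.1, 0.8, -2.0]
opening: 0.0512
grasp_force: 42.6
```

Run:
```python
from h import *
o=bot.get_obs();print(o['opening'],o['grasp_force']);go(576,316.5,130,-3.2)
```

```text
0.051239497334793146 42.55492329597473
pos [453.6 -80.1 129.7] rot [180.  -0. 177.] q1,q6 [-10.   -7.1] shift [-1.018e+02  4.024e+02 -3.000e-01] twist 0.02 t 19.15
```

Request:
send_rows(linear=[[-0.0127,0.0503,0],[-0.0127,0.0503,0],[-0.0127,0.0503,0],[-0.0127,0.0503,0],[-0.0127,0.0503,0],[-0.0127,0.0503,0],[-0.0127,0.0503,0],[-0.0127,0.0503,0]], twist=[[0,0,0],[0,0,0],[0,0,0],[0,0,0],[0,0,0],[0,0,0],[0,0,0],[0,0,0.02]], gripper=[0,0,0,0,0,0,0,0])

```text
time: 20.15
ee_pos: [0.5765, 0.3181, 0.1294]
tcp_rot: [-180.0, -0.0, 177.0]
wrist_force: [-0.2, -0.5, 0.4]
opening: 0.0509
grasp_force: 42.6
```

Request:
send_rows(linear=[[0,0,0],[0,0,0.02],[0,0,0.04],[0,0,0.025],[0,0,0.01],[0,0,0.006],[0,0,0.002],[0,0,0]], twist=[[0,0,0],[0,0,0],[0,0,0],[0,0,0],[0,0,0],[0,0,0],[0,0,0],[0,0,0]], gripper=[0,0,0,0,0,0,0,0])

```text
time: 21.15
ee_pos: [0.5766, 0.3165, 0.0276]
tcp_rot: [180.0, 0.1, 176.8]
wrist_force: [-0.4, -0.6, -1.4]
opening: 0.0509
grasp_force: 42.7
```

Request:
send_rows(linear=[[0,0,0.0015],[0,0,0],[0,0,0],[0,0,0],[0,0,0],[0,0,-0.03],[0,0,-0.05],[0,0,-0.05]], twist=[[0,0,0],[0,0,0],[0,0,0],[0,0,0],[0,0,0],[0,0,0],[0,0,0],[0,0,0]], gripper=[0,0,75,75,75,75,75,75])

```text
time: 22.15
ee_pos: [0.576, 0.3163, 0.1565]
tcp_rot: [-180.0, -0.0, 176.8]
wrist_force: [0.6, 0.2, 0.6]
opening: 0.0641
grasp_force: 0.0
```

Request:
send_rows(linear=[[0,0,-0.04],[0,0,0]], twist=[[0,0,0],[0,0,0]], gripper=[100,100])

```text
time: 22.4
ee_pos: [0.5774, 0.317, 0.1993]
tcp_rot: [179.8, 0.3, 176.8]
wrist_force: [-0.7, 0.5, -0.3]
opening: 0.0855
grasp_force: 0.0
```

Run:
```python
from h import *
im,P=look("w7",.032);nests(im,P);go(454.5,-216)
```

```text
px 316 175 rect mm [575.3 315.8  52.2  55.3  86.8]
px 206 172 rect mm [568.6 220.5  35.2  83.   86.8]
px 188 34 rect mm [457.2 223.8  42.9  32.9  79.4]
nest px [317. 168.] [575.7 316.1  80.1  79.4  86.7]
nest px [316. 168.] [575.9 315.7  73.9  72.8  86.7]
nest px [229. 192.] [574.6 262.7 195.4 110.7  86.3]
nest px [208. 167.] [570.1 216.   50.  100.3  86.8]
pos [576.9 316.7 196.7] rot [1.799e+02 1.000e-01 1.768e+02] q1,q6 [28.8 32. ] shift [  92.3 -538.8   -1. ] twist 0 t 22.45
```

View pics/w7.png

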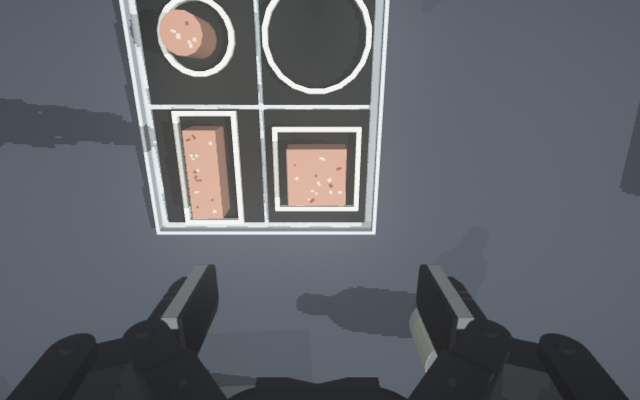

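The slab is square inside its nest at (316,175). Last is the disc.

Request:
send_rows(linear=[[0.0084,-0.049,0],[0.0084,-0.049,0],[0.0084,-0.049,0],[0.0084,-0.049,0],[0.0084,-0.049,0],[0.0084,-0.049,0],[0.0084,-0.049,0],[0.0084,-0.049,0]], twist=[[0,0,0],[0,0,0],[0,0,0],[0,0,0],[0,0,0],[0,0,0],[0,0,0],[0,0,0]], gripper=[100,100,100,100,100,100,100,100])

```text
time: 23.45
ee_pos: [0.4861, -0.0726, 0.1936]
tcp_rot: [180.0, -0.1, 176.8]
wrist_force: [1.0, -0.4, -0.2]
opening: 0.0849
grasp_force: 0.0
```

Request:
send_rows(linear=[[0.0084,-0.049,0],[0.0084,-0.049,0],[0.0084,-0.049,0],[0,0,0],[0,0,0]], twist=[[0,0,0],[0,0,0],[0,0,0],[0,0,0],[0,0,0]], gripper=[100,100,100,100,100])

```text
time: 24.08
ee_pos: [0.4534, -0.2163, 0.1941]
tcp_rot: [179.9, -0.1, 176.7]
wrist_force: [0.0, 0.1, -0.2]
opening: 0.0855
grasp_force: 0.0
```

Run:
```python
from h import *
im,P=look("w8",.024);go(454.5,-216)
```

```text
px 226 316 rect mm [ 596.2 -314.    39.9   73.6   68.1]
px 321 310 rect mm [ 592.1 -218.5   59.7   37.7   36.4]
px 318 177 rect mm [ 453.5 -216.4   59.1   61.6   59.5]
px 121 71 rect mm [ 356.2 -369.9   69.4   59.1   86.8]
pos [ 453.7 -215.9  194.4] rot [ 1.800e+02 -1.000e-01  1.768e+02] q1,q6 [-25.5 -22.3] shift [-0.9 -0.1 -0. ] twist 0 t 24.12
```

View pics/w8.png

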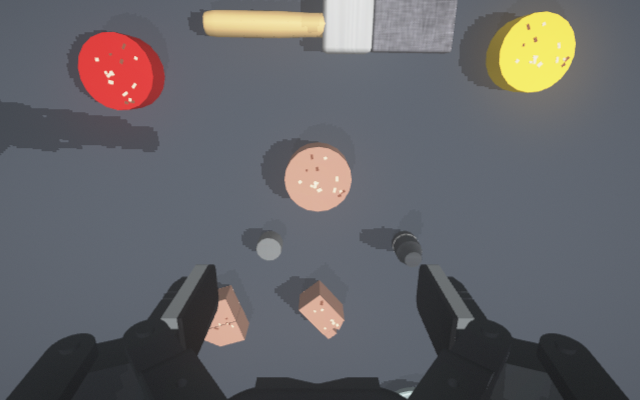

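The wrist view shows the brick-coloured disc at (318,179), giving a centre of about (454.7, -216.2). The grey weight at (268,248) and the peg at (407,247) are clear of the fingers.

Request:
send_rows(linear=[[-0.001,0,0.03],[0,0,0.05],[0,0,0.045],[0,0,0.03],[0,0,0.015],[0,0,0.007],[0,0,0],[0,0,0]], twist=[[0,0,0],[0,0,0],[0,0,0],[0,0,0],[0,0,0],[0,0,0],[0,0,0],[0,0,0]], gripper=[100,100,100,100,100,100,100,0])

```text
time: 25.12
ee_pos: [0.4555, -0.2169, 0.0195]
tcp_rot: [-180.0, 0.1, 176.8]
wrist_force: [-0.1, -0.3, 0.2]
opening: 0.0696
grasp_force: 0.0
```

Request:
send_rows(linear=[[0,0,0],[0,0,0],[0,0,0],[0,0,0],[0,0,0],[0,0,-0.03],[0,0,-0.04],[0,0,-0.04]], twist=[[0,0,0],[0,0,0],[0,0,0],[0,0,0],[0,0,0],[0,0,0],[0,0,0],[0,0,0]], gripper=[0,0,0,0,0,0,0,0])

```text
time: 26.12
ee_pos: [0.4547, -0.2166, 0.1298]
tcp_rot: [-180.0, 0.0, 176.8]
wrist_force: [0.6, -0.7, -1.2]
opening: 0.0587
grasp_force: 43.6
```

Run:
```python
from h import *
o=bot.get_obs();print(o['opening'],o['grasp_force']);go(462,322.5)
```

```text
0.05870832510118604 43.62491190433502
pos [ 454.7 -216.6  129.8] rot [-180.     0.   176.8] q1,q6 [-25.5 -22.3] shift [ 2.300e+01  5.387e+02 -1.000e-01] twist 0 t 26.12
```

Request:
send_rows(linear=[[0.0021,0.049,0],[0.0021,0.049,0],[0.0021,0.049,0],[0.0021,0.049,0],[0.0021,0.049,0],[0.0021,0.049,0],[0.0021,0.049,0],[0.0021,0.049,0]], twist=[[0,0,0],[0,0,0],[0,0,0],[0,0,0],[0,0,0],[0,0,0],[0,0,0],[0,0,0]], gripper=[0,0,0,0,0,0,0,0])

```text
time: 27.12
ee_pos: [0.4599, 0.1773, 0.1289]
tcp_rot: [180.0, 0.1, 176.8]
wrist_force: [0.9, 0.1, -1.5]
opening: 0.0587
grasp_force: 43.9
```

Request:
send_rows(linear=[[0.0021,0.049,0],[0.0021,0.049,0],[0.0021,0.049,0],[0,0,0],[0,0,0.02],[0,0,0.04],[0,0,0.025],[0,0,0]], twist=[[0,0,0],[0,0,0],[0,0,0],[0,0,0],[0,0,0],[0,0,0],[0,0,0],[0,0,0]], gripper=[0,0,0,0,0,0,0,0])

```text
time: 28.12
ee_pos: [0.461, 0.3213, 0.0417]
tcp_rot: [-179.9, -0.2, 176.7]
wrist_force: [1.0, -0.3, -1.2]
opening: 0.0581
grasp_force: 43.9
```

Request:
send_rows(linear=[[0,0.001,0.008],[0,0,0.006],[0,0,0.0025],[0,0,0],[0,0,0],[0,0,0]], twist=[[0,0,0],[0,0,0],[0,0,0],[0,0,0],[0,0,0],[0,0,0]], gripper=[0,0,0,0,0,0])

```text
time: 28.88
ee_pos: [0.4621, 0.3239, 0.027]
tcp_rot: [180.0, 0.0, 176.8]
wrist_force: [-0.8, 0.4, -1.9]
opening: 0.0585
grasp_force: 43.9
```

Request:
send_rows(linear=[[0,0,0.0018],[0,0,0],[0,0,0],[0,0,0],[0,0,0],[0,0,-0.03],[0,0,-0.05],[0,0,-0.05]], twist=[[0,0,0],[0,0,0],[0,0,0],[0,0,0],[0,0,0],[0,0,0],[0,0,0],[0,0,0]], gripper=[0,0,85,85,85,85,85,85])

```text
time: 29.88
ee_pos: [0.4618, 0.3237, 0.1562]
tcp_rot: [-180.0, -0.0, 176.8]
wrist_force: [0.8, -0.1, 0.2]
opening: 0.0725
grasp_force: 0.0
```

Request:
send_rows(linear=[[0,-0.05,-0.04],[0,-0.05,-0.02],[0,0,0],[0,0,0]], twist=[[0,0,0],[0,0,0],[0,0,0],[0,0,0]], gripper=[85,85,85,85])

```text
time: 30.38
ee_pos: [0.4566, 0.2253, 0.2138]
tcp_rot: [180.0, 0.0, 176.8]
wrist_force: [0.4, -0.1, -1.0]
opening: 0.0722
grasp_force: 0.0
```

Run:
```python
from h import *
im,P=look("w9",.03);nests(im,P)
w=im;s=camera("side");cv2.imwrite("pics/fin.png",np.hstack([cv2.resize(w,(400,250)),cv2.resize(s,(400,250))])[:,:,::-1])
o=bot.get_obs();print(o['ee_pos'],o['time'])
t=camera("top");Pt=pose("top")
for c in blobs(brick(t)):
    x,y,w_,h=cv2.boundingRect(c)
    if 110<y<240: print("top",x+w_//2,y+h//2,np.round(rect(Pt,c,.026),1))
```

```text
px 412 278 rect mm [572.2 313.8  57.   64.4  86.8]
px 317 276 rect mm [565.4 217.6  28.9  92.2  86.8]
px 316 175 rect mm [457.5 222.8  32.6  39.1  86.8]
px 422 171 rect mm [459.2 320.8  65.   59.2  42.5]
nest px [316. 168.] [456.3 223.3  60.6  61.9  86.8]
nest px [315. 168.] [456.2 222.8  55.1  55.1  41.4]
nest px [418. 167.] [462.  323.2  90.1  89.7  86.8]
nest px [418. 167.] [461.7 322.3  83.6  82.9  50.8]
nest px [352. 219.] [516.  269.3 216.1 243.2  86.7]
[0.45625383 0.22575625 0.21310969] 30.475
top 449 242 [ 358.3 -374.    59.8   59.3    2.6]
top 209 196 [461.5 227.8  35.5  32.2   2.9]
top 172 198 [453.6 314.6  41.5  49.2  16.7]
top 176 148 [583.3 317.1  53.8  44.4  86. ]
top 386 147 [ 597.5 -215.5   49.9   36.4   36.3]
top 214 153 [571.6 219.5  31.2  84.1  86.9]
top 429 147 [ 603.  -329.3   56.    60.7   15.8]
```

View pics/fin.png

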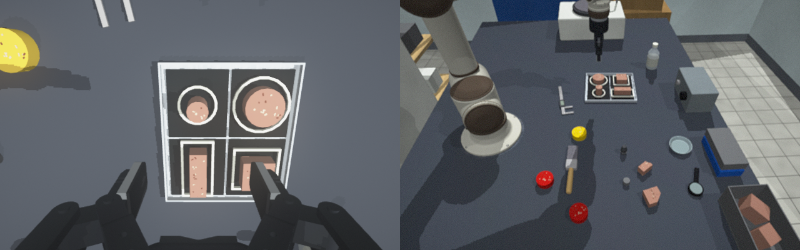

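The final views show all four specimens inside their outlines. The broken pieces are unmoved, with the same top-view coordinates as at the start, and the arm is clear.

```bash
python3 -c "
from workcell import ticket
print(ticket.job_done())"
```

```text
the job is handed in; nothing more can be done
None
```

I packed the bar, slab, disc and core each into its own nest, left the two broken pieces where they lay, and handed the job in at about 31 s; the final camera views show all four inside their outlines.

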